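# Clamp a bottle under the hand screw press

## Task

Push the loading slide with its bottle fully home under the hand screw press, then wind the handwheel clockwise by its red crank knob until you feel the pad meet the bottle's cap, and snug it with about a quarter turn more, without crushing the bottle. Leave the bottle clamped upright, let go of the press and leave the other things on the table alone.

Things in the scene. Friction and masses are not known exactly. Their poses are not given: they have to be found in the camera images.
- carriage (a joint): travel of the loading slide in m: 0 = pulled out (at the start), 0.075 = fully home against its stop, the bottle then standing straight under the pad. It slides along the press's own +y axis (the y axis of wheel_axis), takes about 4 N to move, meets a solid stop and stays where it is left.
- slide_post (a point): upright black post on the loading slide by which it is moved: round, 22 mm in diameter; this point is on its axis, 48 mm above the table, 21 mm below its top and 27 mm above the slide plate. Moves with the slide. The bottle stands 140 mm from it, toward the press.
- wheel_axis (a point): point of the fixed grey press on the vertical axis of its screw and handwheel, 298.5 mm above the table, level with the middle of the crank knob. Axes of the press: z up, +y the way the slide goes home. Two steel columns 62 mm either side (along x) carry a cross-head 166 mm long, 52 mm deep, its top 264 mm above the table.
- crank_knob (a point): middle of the red crank knob: upright, round, 22 mm in diameter, 36 mm tall, spinning freely about its own axis, 40 mm out from the screw axis on the black handwheel (flat disc 106 mm in diameter, its top 20 mm below this point). Moved in a level circle about wheel_axis it turns the wheel, which keeps its height.
- handwheel (a joint): angle in rad, growing clockwise seen from above, which lowers the pad 24 mm a turn. Starts from 0.3 to 3; the pad meets the cap at an angle that differs from day to day, from 3.5 to 9.5 rad. Steady friction of about 0.36 N m (9 N at the knob) holds it where it is left; while tightening the load on the pad adds 0.0038 N m (0.1 N at the knob) per newton.
- spindle: steel spindle under the cross-head, carrying the round rubber pad (40 mm) on a spring foot. Origin on the screw axis, 250 mm above the table at wheel angle 0, going down with the screw. The foot's setting below it varies by 20 mm and is not measured. It starts to give at 25 N, then 7.5 N per mm (29 N per rad of the wheel): a quarter turn past touch gives 70 N.
- bottle_mid (a point): middle of the labelled, filled sauce bottle with yellow cap that stands loose in the white ring (18 mm high) on the slide: 54 mm in diameter, 166 mm tall, 0.33 kg; this point is on its axis, half-way up, z axis along the bottle. At the start its base is 21 mm and the top of its cap 187 mm above the table.
- bottle_near_mid (a point): middle of a bystander, a labelled sauce bottle, 54 mm in diameter, 166 mm tall, half-way up its axis; leave it alone.
- bottle_plain_mid (a point): middle of a bystander, a sauce bottle without label, 54 mm in diameter, 166 mm tall, half-way up its axis; leave it alone.
- paper_roll_mid (a point): middle of a bystander, a white paper roll 68 mm in diameter and 46 mm tall standing on end; leave it alone.
There are look-alikes about, which are no part of the job. What is shaped like the part that bears bottle_mid but blue or purple is not meant.

How it is judged:
On the way, in this order (a step that is already met when the one before it is completed fails the run):
1. the loading slide is fully home (within 3 mm of its stop), the pad not yet on the cap (value of joint carriage above 0.072 m and contact force between spindle and bottle below 1 N), for 0.2 s.
2. the pad has met the cap (more than 5 N) (value of joint carriage above 0.072 m and contact force between spindle and bottle above 5 N), for 0.2 s.
At the end, for the whole second after the job is handed in: The slide is within 3 mm of its stop, the pad presses on the bottle with 50 to 90 N (about a quarter turn past first touch), the bottle stands upright (within 3 degrees) and still, the handwheel is at rest and released (value of joint carriage above 0.072 m and contact force between spindle and bottle between 50 and 90 N and angle between bottle_mid's own z axis and vertical below 0.05 rad and linear speed of bottle below 0.02 m/s and velocity of joint handwheel between -0.05 and 0.05 rad/s).
It fails at once if the pad pressed the bottle with more than 110 N (crushed) (contact force between spindle and bottle above 110 N).
It fails at once if the bottle tipped more than 17 degrees (angle between bottle_mid's own z axis and vertical above 0.3 rad).
It fails at once if a bystander was moved more than 20 mm (distance of bottle_near_mid from where it was at the start of the episode above 0.02 m).
It fails at once if a bystander was moved more than 20 mm (distance of bottle_plain_mid from where it was at the start of the episode above 0.02 m).
It fails at once if a bystander was moved more than 20 mm (distance of paper_roll_mid from where it was at the start of the episode above 0.02 m).
It also fails if it takes over 67 s, if anything falls off the work surface, if the arm or the gripper's body presses on something with over 40 N, if the wrist force passes 120 N, or if a joint passes its speed limit or range.

## Robot

A 7-joint arm with a two-finger parallel gripper is mounted at the origin on the work surface; the furniture and walls round the work are solid. World frame = base frame: x ahead of the robot, y to its left, z up, the work surface at z = 0. Lengths are in m, angles in rad, forces in N, time in s.
With the tool pointing down it reaches from about 0.425 to 1.025 m from the base axis. Payload 3.6 kg.
Tool frame: the origin (TCP) lies between the finger pads; the fingertips stand 17 mm ahead of it and the grasp point (between the pads) lies 2 mm behind it; x points along the fingers, y is the direction in which the jaws open and shut, and the axes are right-handed (so a half turn about x gives the same grasp; the last joint's range is limited). The gripper opens to 85 mm and grips with 20 to 120 N. Pads are 22 mm wide; open, the fingers measure 114 mm over their backs; the gripper's body (76 mm by 85 mm) begins 54 mm behind the grasp point. The pads swing forward as they close: fully open they stand 13 mm farther back than shut.
Start: joints at [-1.25, 0.591, 0.048, 1.609, -0.033, 0.943, -0.034], TCP at [0.292, 0.664, 0.248] pointing down, gripper open.
Joint ranges: [-2.69, 2.69], [-0.47, 2.24], [-1.27, 1.36], [0.19, 2.51], [-1.53, 4.68], [0.08, 2.07], [-3.09, 3.09]. Speed limits (rad/s): [2.57, 2.57, 3.14, 3.14, 3.14, 3.14, 3.14].

## Interface

Orientations are given as a unit quaternion [x, y, z, w].
In Python, from station import get_obs, snapshot, job_done, look_for, landmark_of gives the robot as it stands.
- The arm moves only by the shell command python3 -m jog 'ROWS'. ROWS is JSON, a list of rows, each an object with "linear": the shift along the tool's x, y, z in mm, a list of three; "roll": the turn about the tool's x in degrees; "fingers": the closure in counts, from 0 (fully open) to 255 (shut). In form: [{"linear": [dx, dy, dz], "roll": roll, "fingers": fingers}, ...]. A call has 1 to 12 rows; each row is the pose to reach, as a shift and turn from the pose measured when the call began, along the tool's axes at that moment; what a row does not reach only later rows make up. A row lasts 1/8 s, in which the tool goes at most 62.5 mm and 10.7 degrees, less where a joint would pass 70% of its speed; a pose out of reach is approached as far as the arm can. A call with a gripper value outside its range is refused whole. The fingers move at their own pace and stop on an object; the grip force is fixed at half the most. Time passes only in rows, so rows that repeat a pose let the fingers close. It gives the time, the measured TCP pose, the force and the opening at its end, in the units of the state.
- get_obs(): the state, without advancing time (a new reading comes with each control period).
- snapshot(name): name is "scene" or "top" or "wrist"; returns a dict with "img" (400x640x3 uint8, red, green, blue), "depth" (400x640 float32, m along the optical axis (not along the pixel's ray), 0 where there is no reading), "mtx" (3x3 intrinsics, pixels), "cam_to_world" (4x4, takes a point from camera to world coordinates); the wrist camera has in their place "tool_from_camera" (4x4, takes a point from camera to tool coordinates, whose origin is the TCP and whose axes are the tool frame's). Camera axes: x right, y up, looking along -z (the intrinsics and any distortion apply to the point x, -y, -z); pixel columns grow to the right and rows downward; lengths in m; the calibration is good to about 2 mm. A picture is of the moment at which its call begins: read the wrist's pose just before it.
- job_done(): hands the job in, once; it reports no verdict.
Trained networks look in a picture, given as the dict that the camera call returned (one of the last four; its "shot" number tells which), for a name from the list of things; names that differ only in an ending like _2 or _b are one class to them, and where a whole thing is asked for, a point or a joint stands for the part that bears it (a point fixed in the world has none). Each returns a list of dicts, best first, with "score" (0 to 1); they miss things now and then, are a little off and sometimes report something else, mostly with a low value. They report only what shows in the picture. A call takes as long as a camera call. They do not tell look-alikes from the thing itself.
- look_for(picture, name): "pixel" ([column, row] in pixels, amid what is visible of it).
- landmark_of(picture, name): "pixel" ([column, row] in pixels: a listed point, or the origin of a listed thing).
The state is a dict: "time_s": time; "joint_positions": joint angles; "joint_vel": joint speeds; "joint_torque": joint torques, N m; "position": TCP position; "tcp_rot": TCP orientation; "force": force on the tool from outside, world axes, zero at the start; "wrist_torque": the same for the moment, N m; "grip_width": finger opening in m.
Only numpy, scipy, OpenCV 4.12 (cv2) and the standard library are available. Lean on these libraries where they do the work, as an engineer would, in place of code of your own. Each camera call takes 0.05 s, during which the arm holds its last target. There are 200 camera calls.

## Working session

There is one attempt and no reset: what is moved stays moved. The work goes in short steps, Python scripts to look and compute and a shell command to move; the robot and the scene stay as the last step left them, time stands still between calls to the robot, and variables do not carry over. Pictures are saved under pics/ and viewed, about 8 in all and at most 12, crops included, and the job is handed in when it is done.

```bash
mkdir -p pics; ls; cat > h.py <<'E'
import numpy as np, cv2
from station import *
from scipy.spatial.transform import Rotation as R
def cam(s,o=None):
    if 'cam_to_world' in s: return np.array(s['cam_to_world'])
    T=np.eye(4);T[:3,:3]=R.from_quat(o['tcp_rot']).as_matrix();T[:3,3]=o['position']
    return T@np.array(s['tool_from_camera'])
def ray(s,p,o=None):
    K=np.array(s['mtx']);T=cam(s,o)
    d=np.array([(p[0]-K[0,2])/K[0,0],-(p[1]-K[1,2])/K[1,1],-1.])
    return T[:3,3],T[:3,:3]@d
def at_z(s,p,z,o=None):
    c,d=ray(s,p,o);return c+d*(z-c[2])/d[2]
def deproj(s,p,o=None):
    c,d=ray(s,p,o);r,q=int(round(p[1])),int(round(p[0]))
    return c+d*float(s['depth'][r,q])
def save(s,n): cv2.imwrite('pics/'+n,cv2.cvtColor(s['img'],cv2.COLOR_RGB2BGR))
E
python3 - <<'E'
from h import *
np.set_printoptions(precision=3,suppress=True)
o=get_obs();print(o['time_s'],o['position'],o['tcp_rot'],R.from_quat(o['tcp_rot']).as_matrix())
Z=dict(slide_post=.048,wheel_axis=.2985,crank_knob=.2985,bottle_mid=.104,bottle_near_mid=.083,bottle_plain_mid=.083,paper_roll_mid=.023)
for n in ['scene','top']:
    s=snapshot(n);save(s,n+'0.png');print(n,[k for k in s], cam(s)[:3,3])
    for k in Z:
        for r in landmark_of(s,k)[:3]:
            print(k,np.round(r['pixel']),round(r['score'],2),'z-plane',at_z(s,r['pixel'],Z[k]),'depth',deproj(s,r['pixel']))
E
```

```text
pics
0.0 [0.292 0.663 0.247] [ 0.145  0.692 -0.146  0.692] [[-0.001  0.403  0.915]
 [-0.002  0.915 -0.403]
 [-1.    -0.002  0.   ]]
scene ['img', 'depth', 'mtx', 'cam_to_world', 'shot'] [1.074 0.446 0.913]
slide_post [306. 192.] 0.82 z-plane [ 0.511 -0.172  0.048] depth [ 0.508 -0.175  0.044]
wheel_axis [364. 162.] 0.93 z-plane [0.527 0.032 0.298] depth [0.509 0.018 0.278]
crank_knob [347. 155.] 0.52 z-plane [ 0.535 -0.01   0.298] depth [ 0.544 -0.003  0.308]
bottle_mid [297. 150.] 0.72 z-plane [ 0.448 -0.271  0.104] depth [ 0.451 -0.268  0.108]
bottle_mid [262. 216.] 0.63 z-plane [ 0.678 -0.15   0.104] depth [ 0.676 -0.154  0.1  ]
bottle_mid [336. 204.] 0.57 z-plane [ 0.523 -0.048  0.104] depth [ 0.539 -0.034  0.127]
bottle_near_mid [292. 288.] 0.58 z-plane [0.759 0.043 0.083] depth [0.77  0.058 0.114]
bottle_near_mid [363. 161.] 0.43 z-plane [ 0.33  -0.12   0.083] depth [0.506 0.014 0.279]
bottle_plain_mid [250. 257.] 0.84 z-plane [ 0.771 -0.087  0.083] depth [ 0.784 -0.063  0.12 ]
paper_roll_mid [381. 317.] 0.8 z-plane [0.647 0.21  0.023] depth [ 0.634  0.203 -0.003]
top ['img', 'depth', 'mtx', 'cam_to_world', 'shot'] [ 0.442 -0.016  1.472]
slide_post [363. 253.] 0.79 z-plane [ 0.493 -0.172  0.048] depth [ 0.493 -0.174  0.028]
wheel_axis [293. 232.] 0.69 z-plane [0.535 0.034 0.298] depth [0.536 0.035 0.284]
crank_knob [309. 231.] 0.55 z-plane [ 0.538 -0.007  0.298] depth [ 0.536 -0.007  0.32 ]
bottle_mid [404. 271.] 0.92 z-plane [ 0.441 -0.287  0.104] depth [ 0.441 -0.275  0.166]
bottle_mid [324. 245.] 0.77 z-plane [ 0.514 -0.05   0.104] depth [ 0.51  -0.048  0.188]
bottle_mid [364. 197.] 0.75 z-plane [ 0.659 -0.168  0.104] depth [ 0.65  -0.162  0.163]
bottle_near_mid [294. 166.] 0.91 z-plane [0.756 0.046 0.083] depth [0.746 0.044 0.13 ]
bottle_plain_mid [336. 159.] 0.81 z-plane [ 0.78  -0.084  0.083] depth [ 0.76  -0.08   0.165]
paper_roll_mid [242. 203.] 0.55 z-plane [0.646 0.21  0.023] depth [0.649 0.214 0.002]
```

View pics/scene0.png

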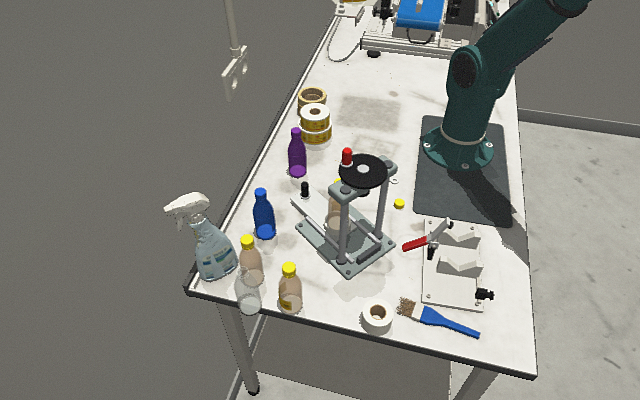

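View pics/top0.png

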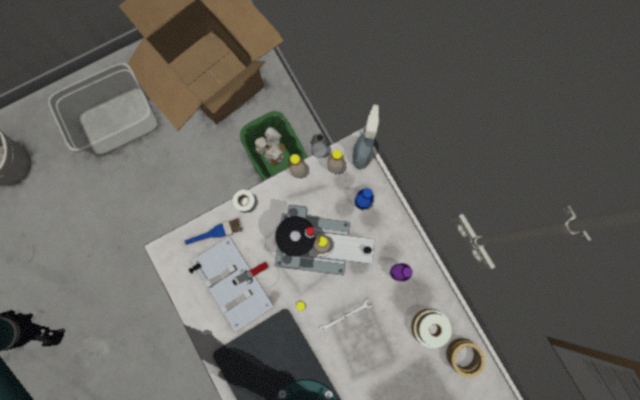

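The scene picture shows the press centrally, with the red knob at (347,155), the black post at (305,190) and the task bottle under the press. The blue (263,215) and purple (297,150) bottles are look-alikes. I'll raise the tool and go over to the post for a wrist view.

```bash
python3 -m jog '[{"linear":[-60,0,0],"roll":0,"fingers":0},{"linear":[-120,0,0],"roll":0,"fingers":0},{"linear":[-180,0,0],"roll":0,"fingers":0},{"linear":[-200,-40,30],"roll":0,"fingers":0},{"linear":[-200,-680,520],"roll":0,"fingers":0},{"linear":[-200,-680,520],"roll":0,"fingers":0},{"linear":[-200,-680,520],"roll":0,"fingers":0},{"linear":[-200,-680,520],"roll":0,"fingers":0},{"linear":[-200,-680,520],"roll":0,"fingers":0},{"linear":[-200,-680,520],"roll":0,"fingers":0},{"linear":[-200,-680,520],"roll":0,"fingers":0},{"linear":[-200,-680,520],"roll":0,"fingers":0}]'
```

```text
time_s: 2.3
position: [0.4219, 0.1268, 0.4487]
tcp_rot: [0.146, 0.692, -0.145, 0.692]
force: [1.5, 0.1, 0.0]
grip_width: 0.0855
```

```bash
python3 - <<'E'
from h import *
np.set_printoptions(precision=3,suppress=True)
Z=dict(slide_post=.048,wheel_axis=.2985,crank_knob=.2985,bottle_mid=.104)
o=get_obs();print(o['time_s'],o['position'],o['joint_positions'])
s=snapshot('wrist');save(s,'wrist1.png');print(cam(s,o)[:3,3],-cam(s,o)[:3,2])
for k in Z:
    for r in landmark_of(s,k)[:2]:
        print(k,np.round(r['pixel']),round(r['score'],2),'z-plane',at_z(s,r['pixel'],Z[k],o),'depth',deproj(s,r['pixel'],o))
E
```

```text
2.3 [0.422 0.127 0.449] [-0.735  0.003  0.344  1.961 -0.002  1.177  0.766]
[0.351 0.158 0.574] [ 0.275 -0.122 -0.954]
slide_post [171. 257.] 0.61 z-plane [ 0.503 -0.178  0.048] depth [ 0.5   -0.173  0.057]
wheel_axis [270. 324.] 0.76 z-plane [0.53  0.031 0.298] depth [0.543 0.021 0.278]
crank_knob [237. 344.] 0.73 z-plane [ 0.537 -0.008  0.298] depth [ 0.529 -0.001  0.311]
bottle_mid [214. 343.] 0.91 z-plane [ 0.652 -0.16   0.104] depth [ 0.647 -0.154  0.112]
bottle_mid [238. 254.] 0.89 z-plane [ 0.524 -0.047  0.104] depth [0.465 0.023 0.264]
```

```bash
python3 -m jog '[{"linear":[0,-244,195],"roll":0,"fingers":0},{"linear":[0,-244,195],"roll":0,"fingers":0},{"linear":[0,-244,195],"roll":-8,"fingers":0},{"linear":[0,-244,195],"roll":-16,"fingers":0},{"linear":[0,-244,195],"roll":-16,"fingers":0},{"linear":[60,-244,195],"roll":-16,"fingers":0},{"linear":[120,-244,195],"roll":-16,"fingers":0},{"linear":[150,-244,195],"roll":-16,"fingers":0},{"linear":[150,-244,195],"roll":-16,"fingers":0}]'
python3 - <<'E'
from h import *
np.set_printoptions(precision=3,suppress=True)
Z=dict(slide_post=.048,wheel_axis=.2985,crank_knob=.2985,bottle_mid=.104)
o=get_obs();print(o['time_s'],o['position'],o['joint_positions'],R.from_quat(o['tcp_rot']).as_matrix())
s=snapshot('wrist');save(s,'wrist2.png');print(cam(s,o)[:3,3],-cam(s,o)[:3,2])
for k in Z:
    for r in landmark_of(s,k)[:2]:
        print(k,np.round(r['pixel']),round(r['score'],2),'z-plane',at_z(s,r['pixel'],Z[k],o),'depth',deproj(s,r['pixel'],o))
E
```

```text
time_s: 3.68
position: [0.501, -0.1697, 0.2956]
tcp_rot: [0.048, 0.708, -0.046, 0.703]
force: [0.0, 1.3, -0.4]
grip_width: 0.0854
3.675 [ 0.501 -0.17   0.296] [-0.232  0.333  0.612  2.015 -0.248  0.872  1.954] [[-0.006  0.132  0.991]
 [ 0.003  0.991 -0.132]
 [-1.     0.002 -0.006]]
[ 0.426 -0.16   0.422] [ 0.292 -0.039 -0.956]
slide_post [301. 167.] 0.6 z-plane [ 0.504 -0.187  0.048] depth [ 0.5   -0.185  0.069]
bottle_mid [189. 123.] 0.86 z-plane [ 0.439 -0.278  0.104] depth [ 0.438 -0.269  0.128]
bottle_mid [334. 305.] 0.6 z-plane [ 0.646 -0.171  0.104] depth [ 0.64  -0.17   0.112]
```

View pics/wrist2.png

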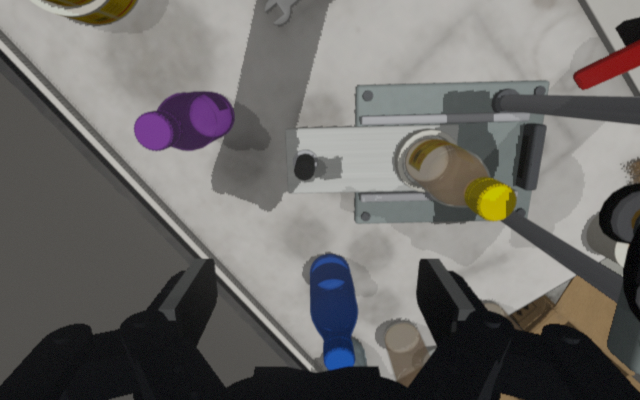

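The picture shows the post at (304,165). The slide edges lie nearly level in the image, so the tool is aligned with the press axis to about 1°. Next I'll refine the post and the axis direction.

```bash
python3 - <<'E'
from h import *
np.set_printoptions(precision=4,suppress=True)
o=get_obs();s=snapshot('wrist')
v,u=np.mgrid[145:190,285:325]; c,_=ray(s,(0,0),o)
P=np.array([deproj(s,(a,b),o) for a,b in zip(u.ravel(),v.ravel())])
m=(P[:,2]>.062)&(P[:,2]<.078); Q=P[m]; print(m.sum(),Q.mean(0),Q.min(0),Q.max(0))
# base plate edge direction: upper edge of plate
p=at_z(s,(362,86),.01,o);q=at_z(s,(540,83),.01,o);print(np.degrees(np.arctan2(*(q-p)[[1,0]])))
p=at_z(s,(362,222),.01,o);q=at_z(s,(525,219),.01,o);print(np.degrees(np.arctan2(*(q-p)[[1,0]])))
M=R.from_quat(o['tcp_rot']).as_matrix();t=np.r_[Q[:,:2].mean(0),.052]
print(M.T@(t-o['position'])*1000)
E
```

```text
327 [ 0.5023 -0.1831  0.0686] [ 0.4925 -0.1935  0.0621] [ 0.5138 -0.1729  0.0711]
83.15742910667515
83.37908060347512
[247.9863 -11.0502  -0.2877]
```

```bash
python3 -m jog '[{"linear":[60,-11,0],"roll":-1,"fingers":0},{"linear":[120,-11,0],"roll":-1,"fingers":0},{"linear":[180,-11,0],"roll":-1,"fingers":0},{"linear":[220,-11,0],"roll":-1,"fingers":0},{"linear":[244,-11,0],"roll":-1,"fingers":0},{"linear":[244,-11,0],"roll":-1,"fingers":0},{"linear":[244,-11,0],"roll":-1,"fingers":120},{"linear":[244,-11,0],"roll":-1,"fingers":200},{"linear":[244,-11,0],"roll":-1,"fingers":255},{"linear":[244,-11,0],"roll":-1,"fingers":255},{"linear":[244,-11,0],"roll":-1,"fingers":255},{"linear":[244,-11,0],"roll":-1,"fingers":255}]'
```

```text
time_s: 5.48
position: [0.5028, -0.1829, 0.0569]
tcp_rot: [0.042, 0.704, -0.041, 0.708]
force: [-0.7, 1.1, 6.1]
grip_width: 0.0204
```

```bash
python3 -m jog '[{"linear":[0,2,0],"roll":0,"fingers":255},{"linear":[0,6,0],"roll":0,"fingers":255},{"linear":[0,12,0],"roll":0,"fingers":255},{"linear":[0,20,0],"roll":0,"fingers":255},{"linear":[0,28,0],"roll":0,"fingers":255},{"linear":[0,36,0],"roll":0,"fingers":255},{"linear":[0,44,0],"roll":0,"fingers":255},{"linear":[0,52,0],"roll":0,"fingers":255},{"linear":[0,60,0],"roll":0,"fingers":255},{"linear":[0,66,0],"roll":0,"fingers":255},{"linear":[0,70,0],"roll":0,"fingers":255},{"linear":[0,71,0],"roll":0,"fingers":255}]'
```

```text
time_s: 6.98
position: [0.5106, -0.1117, 0.0569]
tcp_rot: [0.042, 0.705, -0.04, 0.707]
force: [-3.1, -2.3, 1.2]
grip_width: 0.0202
```

```bash
python3 -m jog '[{"linear":[0,2,0],"roll":0,"fingers":255},{"linear":[0,4,0],"roll":0,"fingers":255},{"linear":[0,5,0],"roll":0,"fingers":255},{"linear":[0,6,0],"roll":0,"fingers":255},{"linear":[0,6,0],"roll":0,"fingers":255}]'
```

```text
time_s: 7.6
position: [0.511, -0.1082, 0.0569]
tcp_rot: [0.042, 0.704, -0.042, 0.707]
force: [-3.5, -7.6, -0.2]
grip_width: 0.0203
```

```bash
python3 -m jog '[{"linear":[0,4,0],"roll":0,"fingers":255},{"linear":[0,7,0],"roll":0,"fingers":255},{"linear":[0,7,0],"roll":0,"fingers":255},{"linear":[0,7,0],"roll":0,"fingers":255}]'
```

```text
time_s: 8.1
position: [0.511, -0.108, 0.0569]
tcp_rot: [0.04, 0.703, -0.047, 0.708]
force: [-3.7, -14.6, -2.6]
grip_width: 0.0205
```

```bash
python3 -m jog '[{"linear":[0,0,0],"roll":0,"fingers":150},{"linear":[0,0,0],"roll":0,"fingers":80},{"linear":[0,0,0],"roll":0,"fingers":0},{"linear":[0,0,0],"roll":0,"fingers":0},{"linear":[-30,0,0],"roll":0,"fingers":0},{"linear":[-80,-10,0],"roll":0,"fingers":0},{"linear":[-140,-20,0],"roll":0,"fingers":0},{"linear":[-200,-20,0],"roll":0,"fingers":0},{"linear":[-260,-20,0],"roll":0,"fingers":0},{"linear":[-320,-20,0],"roll":0,"fingers":0},{"linear":[-360,-20,0],"roll":0,"fingers":0},{"linear":[-360,-20,0],"roll":0,"fingers":0}]'
python3 - <<'E'
from h import *
np.set_printoptions(precision=4,suppress=True)
Z=dict(slide_post=.048,wheel_axis=.2985,crank_knob=.2985,bottle_mid=.104)
o=get_obs();print(o['time_s'],o['position'],o['joint_positions'],R.from_quat(o['tcp_rot']).as_matrix())
s=snapshot('wrist');save(s,'wrist3.png')
for k in Z:
    for r in landmark_of(s,k)[:2]:
        print(k,np.round(r['pixel']),round(r['score'],2),'z-plane',at_z(s,r['pixel'],Z[k],o),'depth',deproj(s,r['pixel'],o))
E
```

```text
time_s: 9.6
position: [0.5081, -0.1244, 0.4206]
tcp_rot: [0.04, 0.701, -0.047, 0.711]
force: [-0.2, 0.6, -1.2]
grip_width: 0.0852
9.6 [ 0.5081 -0.1244  0.4206] [-0.5014  0.1893  0.7781  1.8796 -0.1411  1.1144  1.7759] [[ 0.0137  0.1227  0.9923]
 [-0.0098  0.9924 -0.1226]
 [-0.9999 -0.0081  0.0148]]
slide_post [330. 142.] 0.75 z-plane [ 0.5135 -0.1086  0.048 ] depth [ 0.5098 -0.1088  0.0702]
wheel_axis [528. 193.] 0.98 z-plane [0.5278 0.031  0.2985] depth [0.5356 0.0424 0.279 ]
crank_knob [475. 208.] 0.93 z-plane [ 0.535  -0.0084  0.2985] depth [ 0.5297 -0.0137  0.3109]
bottle_mid [301. 247.] 0.88 z-plane [ 0.6466 -0.167   0.104 ] depth [ 0.6419 -0.1659  0.1136]
bottle_mid [441. 148.] 0.75 z-plane [0.5289 0.0306 0.104 ] depth [0.5199 0.0174 0.1443]
```

View pics/wrist3.png

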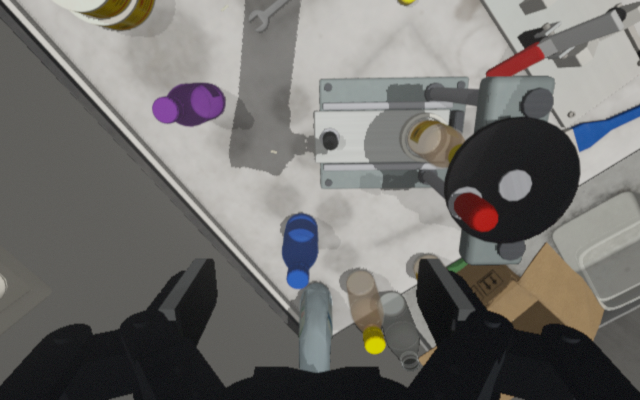

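The view confirms the slide is home: post at (330,142), bottle under the wheel, and the red knob top at (483,217). Next I'll grasp the knob.

```bash
python3 -m jog '[{"linear":[0,60,6],"roll":0,"fingers":0},{"linear":[0,119,11],"roll":0,"fingers":0},{"linear":[0,119,11],"roll":0,"fingers":0},{"linear":[50,119,11],"roll":0,"fingers":0},{"linear":[95,119,11],"roll":0,"fingers":0},{"linear":[114,119,11],"roll":0,"fingers":0},{"linear":[114,119,11],"roll":0,"fingers":0},{"linear":[114,119,11],"roll":0,"fingers":150},{"linear":[114,119,11],"roll":0,"fingers":255},{"linear":[114,119,11],"roll":0,"fingers":255},{"linear":[114,119,11],"roll":0,"fingers":255},{"linear":[114,119,11],"roll":0,"fingers":255}]'
python3 - <<'E'
from h import *
np.set_printoptions(precision=4,suppress=True)
o=get_obs();print(o['time_s'],o['position'],o['force'],R.from_quat(o['tcp_rot']).as_matrix())
s=snapshot('scene');im=cv2.resize(s['img'][120:290,260:460],None,fx=4,fy=3.5*4/3.5,interpolation=cv2.INTER_CUBIC)[:600]
cv2.imwrite('pics/scene1.png',im[:,:,::-1])
for k in ['crank_knob','spindle','bottle_mid']: print(k,[(np.round(r['pixel']),r['score']) for r in landmark_of(s,k)[:2]])
E
```

```text
time_s: 11.35
position: [0.5318, -0.0071, 0.3013]
tcp_rot: [0.041, 0.704, -0.046, 0.707]
force: [-1.2, 2.0, 5.1]
grip_width: 0.0199
11.35 [ 0.5318 -0.0071  0.3013] [-1.1573  1.9551  5.1481] [[ 0.0036  0.1229  0.9924]
 [-0.0084  0.9924 -0.1229]
 [-1.     -0.0079  0.0046]]
crank_knob [(array([345., 159.]), 0.47)]
spindle [(array([364., 183.]), 0.57)]
bottle_mid [(array([357., 223.]), 0.93), (array([295., 150.]), 0.92)]
```

View pics/scene1.png

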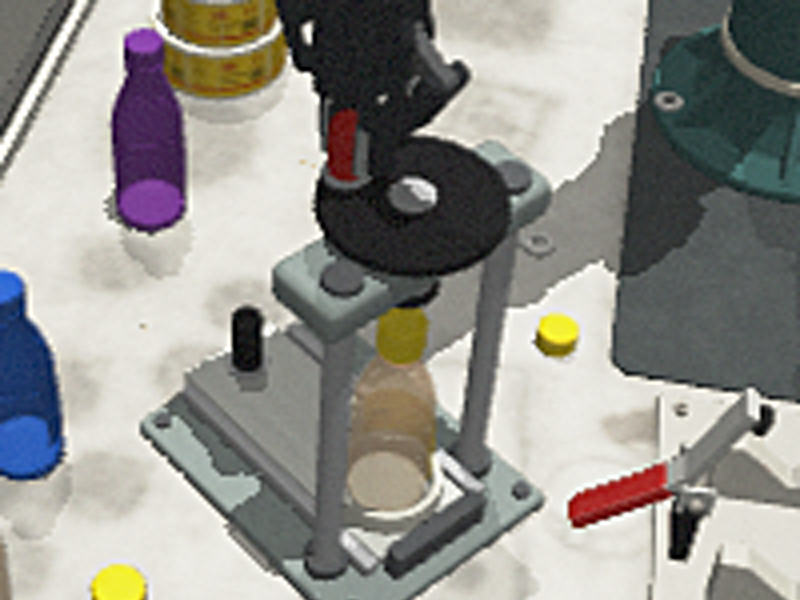

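The knob is gripped: the opening matches the post's 22 mm, and the scene picture shows the fingers behind the knob at (345,155). The pad shows just above the cap at crop (420,290). Next is a helper that works out the rows along the circle.

```bash
cat > arc.py <<'E'
import sys,json,os
from h import *
o=get_obs();p=np.array(o['position']);M=R.from_quat(o['tcp_rot']).as_matrix()
if not os.path.exists('C.json'):
    off=np.array([.5278,.0309])-np.array([.5355,-.0085]); json.dump([*(p[:2]+off),.3035],open('C.json','w'))
C=np.array(json.load(open('C.json')));r=p[:2]-C[:2]
a=np.arctan2(r[1],r[0]);t=np.array([np.sin(a),-np.cos(a)]);f=np.array(o['force'])
print('t %.2f ang %.1f rad %.1fmm z %.4f Ftan %.1f Frad %.1f Fz %.1f width %.4f tilt %.3f'%(o['time_s'],np.degrees(a),1e3*np.hypot(*r),p[2],f[:2]@t,f[:2]@(r/np.hypot(*r)),f[2],o['grip_width'],np.arccos(-M[2,0])))
n,step=int(sys.argv[1]),float(sys.argv[2])
for i in range(1,n+1):
    b=a-np.radians(step*i);q=np.r_[C[:2]+.0401*np.array([np.cos(b),np.sin(b)]),C[2]]
    print(np.round(1e3*M.T@(q-p),1).tolist())
E
python3 arc.py 12 5; cat C.json
```

```text
t 11.55 ang -78.9 rad 40.1mm z 0.3013 Ftan 1.5 Frad -2.1 Fz 5.7 width 0.0202 tilt 0.009
[-2.2, -0.9, -3.4]
[-2.2, -1.6, -6.8]
[-2.2, -1.9, -10.3]
[-2.2, -1.9, -13.8]
[-2.3, -1.7, -17.3]
[-2.3, -1.1, -20.7]
[-2.3, -0.2, -24.1]
[-2.3, 0.9, -27.4]
[-2.4, 2.4, -30.6]
[-2.4, 4.1, -33.7]
[-2.4, 6.1, -36.5]
[-2.4, 8.3, -39.2]
[0.5240923955915313, 0.03229492371971312, 0.3035]
```

```bash
python3 -m jog '[{"linear":[-1,-1,-3],"roll":0,"fingers":255},{"linear":[-2,-2,-7],"roll":0,"fingers":255},{"linear":[-2,-2,-10],"roll":0,"fingers":255},{"linear":[-2,-2,-14],"roll":0,"fingers":255},{"linear":[-2,-2,-17],"roll":0,"fingers":255},{"linear":[-2,-1,-21],"roll":0,"fingers":255},{"linear":[-2,0,-24],"roll":0,"fingers":255},{"linear":[-2,1,-27],"roll":0,"fingers":255},{"linear":[-2,2,-31],"roll":0,"fingers":255},{"linear":[-2,4,-34],"roll":0,"fingers":255},{"linear":[-2,6,-36],"roll":0,"fingers":255},{"linear":[-2,8,-39],"roll":0,"fingers":255}]'
python3 arc.py 12 6; python3 - <<'E'
from h import *
s=snapshot('scene');print([(np.round(r['pixel']),r['score']) for r in landmark_of(s,'spindle')[:2]])
im=cv2.resize(s['img'][140:240,320:420],None,fx=6,fy=6,interpolation=cv2.INTER_CUBIC)
cv2.imwrite('pics/scene2.png',im[:,:,::-1])
T=np.linalg.inv(cam(s));K=np.array(s['mtx'])
for z in [.187,.19,.195,.2,.205,.21]:
    q=T@np.array([.544,.043,z,1]);print(z,K[0,2]+K[0,0]*q[0]/-q[2],K[1,2]+K[1,1]*q[1]/q[2])
E
```

```text
time_s: 13.05
position: [0.4942, 0.0021, 0.3016]
tcp_rot: [0.039, 0.703, -0.049, 0.708]
force: [5.6, -7.7, -13.8]
grip_width: 0.02
t 13.05 ang -134.7 rad 42.5mm z 0.3016 Ftan -9.4 Frad 1.5 Fz -13.8 width 0.0200 tilt 0.016
[-2.0, 4.6, -1.7]
[-2.0, 7.6, -4.6]
[-2.1, 10.9, -7.2]
[-2.2, 14.5, -9.4]
[-2.2, 18.3, -11.2]
[-2.3, 22.3, -12.6]
[-2.4, 26.4, -13.6]
[-2.4, 30.5, -14.1]
[-2.5, 34.7, -14.2]
[-2.5, 38.9, -13.9]
[-2.6, 43.0, -13.1]
[-2.6, 47.0, -11.9]
[(array([364., 181.]), 0.44)]
0.187 359.2057967122542 204.99536954349733
0.19 359.2897216113526 204.10137373059834
0.195 359.4304376336139 202.6024200701139
0.2 359.5722154584067 201.09215573749978
0.205 359.71506714932866 199.57045222731745
0.21 359.85900495341883 198.0371790800535
```

View pics/scene2.png

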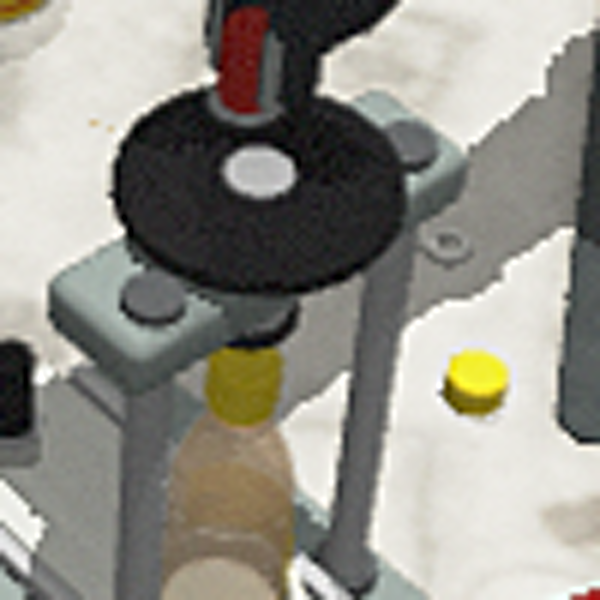

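Tangential force is 9.4 N, which matches the steady friction, so the pad is still clear of the cap. In the crop the pad's lower edge is at about row 198, roughly 20 mm above the cap. I'll relax the height target and carry on.

```bash
sed -i 's/0.3035/0.3015/' C.json; python3 -m jog '[{"linear":[0,5,-2],"roll":0,"fingers":255},{"linear":[0,8,-5],"roll":0,"fingers":255},{"linear":[0,11,-7],"roll":0,"fingers":255},{"linear":[0,15,-9],"roll":0,"fingers":255},{"linear":[0,18,-11],"roll":0,"fingers":255},{"linear":[0,22,-13],"roll":0,"fingers":255},{"linear":[0,26,-14],"roll":0,"fingers":255},{"linear":[0,31,-14],"roll":0,"fingers":255},{"linear":[0,35,-14],"roll":0,"fingers":255},{"linear":[0,39,-14],"roll":0,"fingers":255},{"linear":[0,43,-13],"roll":0,"fingers":255},{"linear":[0,47,-12],"roll":0,"fingers":255}]'
python3 arc.py 12 7
```

```text
time_s: 14.65
position: [0.4841, 0.0465, 0.3012]
tcp_rot: [0.039, 0.706, -0.052, 0.705]
force: [-9.4, -6.5, 12.9]
grip_width: 0.0201
t 14.65 ang 160.4 rad 42.4mm z 0.3012 Ftan -9.3 Frad 6.7 Fz 12.9 width 0.0201 tilt 0.018
[-0.4, 4.2, 3.6]
[-0.4, 8.7, 5.5]
[-0.5, 13.0, 7.9]
[-0.6, 16.9, 10.9]
[-0.7, 20.4, 14.2]
[-0.7, 23.5, 18.0]
[-0.8, 26.2, 22.2]
[-0.8, 28.2, 26.6]
[-0.8, 29.8, 31.2]
[-0.9, 30.7, 36.0]
[-0.9, 31.1, 40.9]
[-0.9, 30.9, 45.8]
```

```bash
python3 -m jog '[{"linear":[-0.5,4,4],"roll":0,"fingers":255},{"linear":[-0.5,9,5],"roll":0,"fingers":255},{"linear":[-0.5,13,8],"roll":0,"fingers":255},{"linear":[-0.5,17,11],"roll":0,"fingers":255},{"linear":[-0.5,20,14],"roll":0,"fingers":255},{"linear":[-0.5,23,18],"roll":0,"fingers":255},{"linear":[-1,26,22],"roll":0,"fingers":255},{"linear":[-1,28,27],"roll":0,"fingers":255},{"linear":[-1,30,31],"roll":0,"fingers":255},{"linear":[-1,31,36],"roll":0,"fingers":255},{"linear":[-1,31,41],"roll":0,"fingers":255},{"linear":[-1,31,46],"roll":0,"fingers":255}]'
python3 arc.py 12 7
```

```text
time_s: 16.15
position: [0.5296, 0.0709, 0.3014]
tcp_rot: [0.039, 0.71, -0.052, 0.701]
force: [-8.2, -0.2, 8.7]
grip_width: 0.0203
t 16.15 ang 81.9 rad 39.0mm z 0.3014 Ftan -8.1 Frad -1.4 Fz 8.7 width 0.0203 tilt 0.021
[-0.2, 0.7, 4.9]
[-0.2, -0.2, 9.7]
[-0.3, -1.8, 14.3]
[-0.3, -3.8, 18.8]
[-0.3, -6.5, 22.9]
[-0.3, -9.6, 26.7]
[-0.2, -13.1, 30.1]
[-0.2, -17.0, 33.0]
[-0.1, -21.3, 35.5]
[-0.1, -25.8, 37.3]
[-0.0, -30.5, 38.7]
[0.1, -35.3, 39.4]
```

```bash
python3 -m jog '[{"linear":[-0.5,1,5],"roll":0,"fingers":255},{"linear":[-0.5,0,10],"roll":0,"fingers":255},{"linear":[-0.5,-2,14],"roll":0,"fingers":255},{"linear":[-0.5,-4,19],"roll":0,"fingers":255},{"linear":[-0.5,-6,23],"roll":0,"fingers":255},{"linear":[-0.5,-10,27],"roll":0,"fingers":255},{"linear":[-0.5,-13,30],"roll":0,"fingers":255},{"linear":[-0.5,-17,33],"roll":0,"fingers":255},{"linear":[-0.5,-21,35],"roll":0,"fingers":255},{"linear":[-0.5,-26,37],"roll":0,"fingers":255},{"linear":[0,-30,39],"roll":0,"fingers":255},{"linear":[0,-35,39],"roll":0,"fingers":255}]'
python3 - <<'E'
from h import *
import json
from scipy.optimize import least_squares
P=np.array([[.5318,-.0071],[.4942,.0021],[.4841,.0465],[.5296,.0709],get_obs()['position'][:2]])
c=least_squares(lambda c:np.hypot(*(P-c).T)-.04,[.524,.032]);print(c.x,c.fun*1e3)
json.dump([*c.x,.3015],open('C.json','w'))
E
python3 arc.py 12 7
```

```text
time_s: 17.65
position: [0.5612, 0.0356, 0.3014]
tcp_rot: [0.041, 0.712, -0.048, 0.699]
force: [-4.7, 7.8, 5.8]
grip_width: 0.0198
[0.52131398 0.03162235] [0.11703793 0.08412556 0.07773865 0.14214803 0.06950674]
t 17.65 ang 5.8 rad 40.1mm z 0.3014 Ftan -8.2 Frad -3.9 Fz 5.8 width 0.0198 tilt 0.022
[-0.0, -4.8, 0.8]
[0.0, -9.7, 1.1]
[0.1, -14.6, 0.7]
[0.1, -19.4, -0.3]
[0.2, -24.0, -1.9]
[0.3, -28.5, -4.0]
[0.4, -32.6, -6.6]
[0.5, -36.4, -9.7]
[0.6, -39.7, -13.3]
[0.7, -42.6, -17.2]
[0.8, -45.1, -21.5]
[0.9, -46.9, -26.0]
```

The circle fit is clean, with a 0.1 mm residual at the given 40 mm radius. The wheel has turned about 279° and the force is still at the friction level. I'll go on in smaller arcs, sampling more often.

```bash
python3 -m jog '[{"linear":[0,-5,1],"roll":0,"fingers":255},{"linear":[0,-10,1],"roll":0,"fingers":255},{"linear":[0,-15,1],"roll":0,"fingers":255},{"linear":[0,-19,0],"roll":0,"fingers":255},{"linear":[0,-24,-2],"roll":0,"fingers":255},{"linear":[0,-28,-4],"roll":0,"fingers":255}]'
python3 arc.py 6 7
```

```text
time_s: 18.4
position: [0.5566, 0.0129, 0.3016]
tcp_rot: [0.041, 0.71, -0.045, 0.701]
force: [6.5, 5.9, -6.9]
grip_width: 0.0204
t 18.40 ang -27.9 rad 40.0mm z 0.3016 Ftan -8.2 Frad 3.0 Fz -6.9 width 0.0204 tilt 0.014
[0.2, -4.5, -1.9]
[0.2, -8.7, -4.4]
[0.3, -12.5, -7.5]
[0.3, -16.0, -10.9]
[0.4, -19.0, -14.8]
[0.5, -21.5, -19.0]
```

```bash
python3 -m jog '[{"linear":[0.5,-4,-2],"roll":0,"fingers":255},{"linear":[0.5,-9,-4],"roll":0,"fingers":255},{"linear":[0.5,-13,-7],"roll":0,"fingers":255},{"linear":[0.5,-16,-11],"roll":0,"fingers":255},{"linear":[0.5,-19,-15],"roll":0,"fingers":255},{"linear":[0.5,-21,-19],"roll":0,"fingers":255}]'
python3 arc.py 6 7
```

```text
time_s: 19.15
position: [0.5393, -0.0041, 0.3016]
tcp_rot: [0.041, 0.707, -0.045, 0.705]
force: [9.8, 2.2, -9.2]
grip_width: 0.0202
t 19.15 ang -63.2 rad 40.0mm z 0.3016 Ftan -9.7 Frad 2.4 Fz -9.2 width 0.0202 tilt 0.006
[0.1, -2.6, -4.2]
[0.1, -4.5, -8.7]
[0.1, -5.9, -13.4]
[0.2, -6.6, -18.2]
[0.2, -6.8, -23.1]
[0.2, -6.4, -28.0]
```

```bash
python3 -m jog '[{"linear":[0.5,-3,-4],"roll":0,"fingers":255},{"linear":[0.5,-5,-9],"roll":0,"fingers":255},{"linear":[0.5,-6,-13],"roll":0,"fingers":255},{"linear":[0.5,-7,-18],"roll":0,"fingers":255},{"linear":[0.5,-7,-23],"roll":0,"fingers":255},{"linear":[0.5,-6,-28],"roll":0,"fingers":255}]'
python3 arc.py 6 7
```

```text
time_s: 19.9
position: [0.5155, -0.008, 0.3016]
tcp_rot: [0.04, 0.702, -0.046, 0.709]
force: [10.3, -3.5, -12.4]
grip_width: 0.0203
t 19.90 ang -98.3 rad 40.1mm z 0.3016 Ftan -10.7 Frad 2.0 Fz -12.4 width 0.0203 tilt 0.014
[-0.0, 0.4, -4.9]
[-0.1, 1.4, -9.7]
[-0.1, 3.0, -14.3]
[-0.2, 5.1, -18.7]
[-0.3, 7.8, -22.8]
[-0.3, 10.9, -26.6]
```

```bash
python3 -m jog '[{"linear":[0.5,0,-5],"roll":0,"fingers":255},{"linear":[0.5,1,-10],"roll":0,"fingers":255},{"linear":[0.5,3,-14],"roll":0,"fingers":255},{"linear":[0.5,5,-19],"roll":0,"fingers":255},{"linear":[0.5,8,-23],"roll":0,"fingers":255},{"linear":[0.5,11,-27],"roll":0,"fingers":255}]'
python3 arc.py 6 7
```

```text
time_s: 20.65
position: [0.4942, 0.002, 0.3014]
tcp_rot: [0.038, 0.698, -0.049, 0.714]
force: [10.2, -8.2, -8.2]
grip_width: 0.0199
t 20.65 ang -132.4 rad 40.2mm z 0.3014 Ftan -13.1 Frad -0.8 Fz -8.2 width 0.0199 tilt 0.027
[-0.2, 3.1, -3.8]
[-0.3, 6.6, -7.2]
[-0.5, 10.5, -10.1]
[-0.6, 14.8, -12.6]
[-0.7, 19.3, -14.5]
[-0.8, 24.0, -15.9]
```

Ftan is now 13.1 N, against 9.4 N at this same angle one lap earlier, so the pad has met the cap at around -95°. I'll continue in short samples.

```bash
python3 -m jog '[{"linear":[0,3,-4],"roll":0,"fingers":255},{"linear":[0,7,-7],"roll":0,"fingers":255},{"linear":[0,10,-10],"roll":0,"fingers":255}]'
python3 arc.py 3 7
```

```text
time_s: 21.02
position: [0.4886, 0.0082, 0.3013]
tcp_rot: [0.037, 0.694, -0.053, 0.717]
force: [9.4, -10.8, -11.0]
grip_width: 0.0197
t 21.02 ang -144.4 rad 40.2mm z 0.3013 Ftan -14.3 Frad -1.4 Fz -11.0 width 0.0197 tilt 0.039
[-0.3, 3.9, -3.0]
[-0.5, 8.0, -5.6]
[-0.7, 12.4, -7.7]
```

```bash
python3 -m jog '[{"linear":[0,4,-3],"roll":0,"fingers":255},{"linear":[0,8,-6],"roll":0,"fingers":255},{"linear":[0,12,-8],"roll":0,"fingers":255},{"linear":[0,14,-8],"roll":0,"fingers":255}]'
python3 arc.py 3 7
```

```text
time_s: 21.52
position: [0.4839, 0.0168, 0.3012]
tcp_rot: [0.036, 0.692, -0.057, 0.718]
force: [4.7, -14.5, -3.5]
grip_width: 0.0201
t 21.52 ang -158.4 rad 40.2mm z 0.3012 Ftan -15.2 Frad 1.0 Fz -3.5 width 0.0201 tilt 0.048
[-0.5, 4.5, -2.0]
[-0.7, 9.1, -3.5]
[-0.8, 13.9, -4.5]
```

```bash
python3 -m jog '[{"linear":[0,4,-2],"roll":0,"fingers":255},{"linear":[0,9,-3],"roll":0,"fingers":255},{"linear":[0,14,-4],"roll":0,"fingers":255},{"linear":[0,18,-5],"roll":0,"fingers":255}]'
python3 arc.py 3 7
```

```text
time_s: 22.02
position: [0.4812, 0.0277, 0.3011]
tcp_rot: [0.035, 0.692, -0.062, 0.719]
force: [1.0, -15.9, 3.0]
grip_width: 0.02
t 22.02 ang -174.5 rad 40.3mm z 0.3011 Ftan -15.9 Frad 0.5 Fz 3.0 width 0.0200 tilt 0.054
[-0.6, 4.9, -0.6]
[-0.8, 9.7, -0.8]
[-0.9, 14.6, -0.5]
```

The force now indicates about 70 N: 7 N over friction, and about 80-85° past touch. I'll relax the preload, open the fingers and retreat upward.

```bash
python3 -m jog '[{"linear":[0,0,0],"roll":0,"fingers":255},{"linear":[0,0,0],"roll":0,"fingers":255},{"linear":[0,0,0],"roll":0,"fingers":120},{"linear":[0,0,0],"roll":0,"fingers":0},{"linear":[0,0,0],"roll":0,"fingers":0},{"linear":[0,0,0],"roll":0,"fingers":0}]'
python3 arc.py 0 1
python3 -m jog '[{"linear":[-15,0,0],"roll":0,"fingers":0},{"linear":[-50,0,0],"roll":0,"fingers":0},{"linear":[-110,0,0],"roll":0,"fingers":0},{"linear":[-160,0,0],"roll":0,"fingers":0},{"linear":[-180,-60,0],"roll":0,"fingers":0},{"linear":[-180,-120,0],"roll":0,"fingers":0},{"linear":[-180,-150,0],"roll":0,"fingers":0},{"linear":[-180,-150,0],"roll":0,"fingers":0}]'
python3 - <<'E'
from h import *
np.set_printoptions(precision=4,suppress=True)
o=get_obs();s=snapshot('wrist');save(s,'wrist4.png')
c=snapshot('scene');im=cv2.resize(c['img'][120:270,260:460],None,fx=4,fy=4,interpolation=cv2.INTER_CUBIC);cv2.imwrite('pics/scene3.png',im[:,:,::-1])
for n,q in (('wrist',s),('scene',c)):
  for k,z in dict(crank_knob=.2985,slide_post=.048,bottle_mid=.104).items():
    print(n,k,[(at_z(q,r['pixel'],z,o),round(r['score'],2)) for r in landmark_of(q,k)[:3]])
E
```

```text
time_s: 22.78
position: [0.4811, 0.028, 0.3011]
tcp_rot: [0.034, 0.692, -0.062, 0.719]
force: [0.7, -0.7, -0.5]
grip_width: 0.0852
t 22.77 ang -174.8 rad 40.4mm z 0.3011 Ftan -0.8 Frad -0.7 Fz -0.5 width 0.0852 tilt 0.054
time_s: 23.78
position: [0.4535, -0.1164, 0.4874]
tcp_rot: [0.037, 0.691, -0.064, 0.719]
force: [0.2, 0.6, 0.6]
grip_width: 0.0854
wrist crank_knob [(array([0.4833, 0.024 , 0.2985]), 0.77)]
wrist slide_post [(array([ 0.5165, -0.1065,  0.048 ]), 0.75), (array([0.6447, 0.1969, 0.048 ]), 0.23)]
wrist bottle_mid [(array([ 0.6523, -0.1704,  0.104 ]), 0.86), (array([ 0.4362, -0.2792,  0.104 ]), 0.8), (array([0.5272, 0.0312, 0.104 ]), 0.59)]
scene crank_knob [(array([0.4921, 0.0284, 0.2985]), 0.74)]
scene slide_post [(array([ 0.5125, -0.1038,  0.048 ]), 0.85)]
scene bottle_mid [(array([ 0.4574, -0.2717,  0.104 ]), 0.82), (array([ 0.6775, -0.1483,  0.104 ]), 0.71), (array([0.5251, 0.0347, 0.104 ]), 0.58)]
```

View pics/scene3.png

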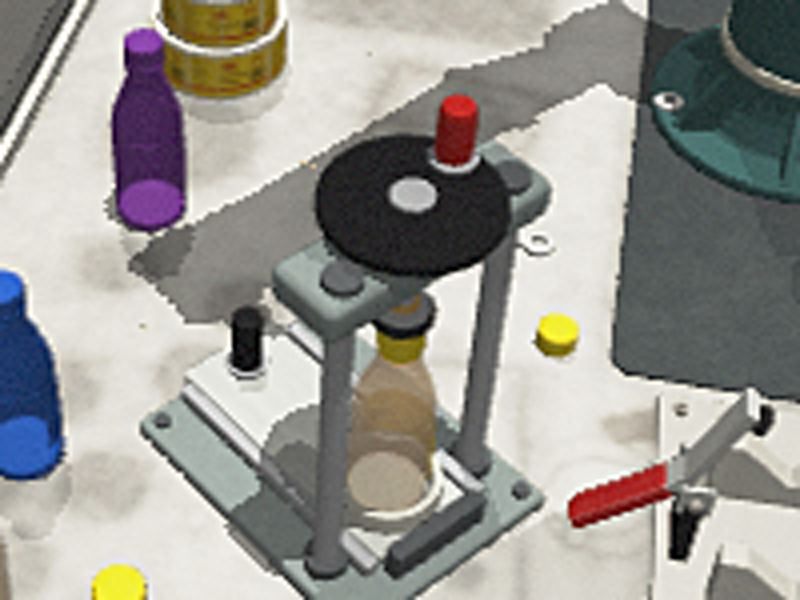

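The picture shows the pad seated on the yellow cap at crop (405,320), the bottle upright, the slide home and the gripper clear. I'll hand in.

```bash
python3 -c "
from station import *
print(job_done(), get_obs()['time_s'])"
```

```text
the job is handed in; nothing more can be done
the job is handed in; nothing more can be done
```

The slide is home, the bottle is clamped under the pad, the press is released, and the job is handed in. No verdict was reported.

- **Slide:** I gripped the post and pushed the slide about 75 mm, until the side force rose to 15 N with no further travel. The last network fixes still put the post at its home position, to a few mm.
- **Winding:** I turned the crank knob clockwise about 460°. The measured circle fitted the given 40 mm radius with 0.1 mm residuals. Before touch, the tangential force was 8–9.5 N, which is plain friction.
- **Touch:** The force climbed to 13.1 N, against 9.4 N at the same angle one lap earlier, so the pad met the cap at a crank angle of about -86 to -100°. It read 15.9 N when I stopped at -174.5°, about a quarter turn further.
- **Clamping force:** I estimate about 70 N. It is inferred from the tangential force (73 N) and from the angle past touch (62–70 N), not measured directly. Since the touch angle is a little uncertain, the true value could be anywhere from 57 to 81 N, which is still inside the 50–90 N band.
- **Last checks:** After release the wrist force was near zero. The final picture shows the pad on the cap and the bottle upright. I kept clear of the bystanders but did not measure their positions again. The job took about 24 s of the 67 s allowed.

One disagreement remains: the scene camera's fix on the knob was about 9 mm off the wrist camera's, and I relied on the wrist camera and the arm's own position.

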